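# Open the marble box with its key

## Task

Take the orange key from its stand, push it fully into the lock on top of the blue box, turn it clockwise to its stop so the lid springs up, then turn it fully back home and draw it out. Lower the key into the frosted glass dish before letting go, so that it ends up lying inside. Leave the dish, tin, bowl and scoop where they are.

Things in the scene. Friction and masses are not known exactly. Their poses are not given: they have to be found in the camera images.
- key: Loose key, 40 g, steel blade, orange plastic bow (black dot each side), 58 mm tall; starts upright in the stand, blade down. Origin: middle of the blade's tip; z runs from tip to bow. Blade 14 mm wide (x), 4 thick (y), 24 long, nose rounded: it topples if stood on end. Bow 30 (x) x 10 (y) x 34 mm, z 24 to 58. Alike after half a turn about z: fits the lock either way round.
- stand: Dark wooden block 70 x 60 x 40 mm (x, y, z), fixed. Origin: centre of its underside. A slot 17 x 7 mm in the middle of its top, long along the stand's x, holds the key upright: bow's underside on the block's top (40 mm up), blade width along the stand's x, blade tip 16 mm above the shelf.
- box: Blue sheet-steel box, 180 x 160 x 70 mm (x, y, z), fixed. Origin: centre of its underside. Its -x end (the robot's side) has a fixed deck 64 mm deep with the lock on its middle line, 58 mm from the box's centre; the rest of the top is the lid (yellow panel), hinged on the +x edge. Marbles show inside when the lid is up.
- keyhole (a point): Centre of the keyhole's mouth, on the plug's flat top, 82 mm above the shelf, 12 mm above the deck. z up; x is the long way of the slot; turns with the plug. Plug: brass face 28 x 22 mm on a black round rotor 37 mm across. Slot 16 x 6 mm (1 mm to spare each side of the blade), through, 2 mm bevel at the mouth. Fully in, the shoulder meets the plug's top and the tip is 24 mm below.
- lock (a joint): Angle of the plug, rad: 0 at home, growing clockwise seen from above to a hard stop at 1.3. Friction about 0.04 N m, no spring: it stays where left. The slot leaves the key about 0.14 rad of play each way, so the key must turn that much further than the plug both at the stop and back at home (home is a hard stop too).
- lid (a joint): Opening of the lid, rad. 0 to 0.03 while the catch arm holds it; when the plug has turned about 0.9 to 1 rad the arm clears the lid and a spring lifts it to its stop at 0.35 (free edge rises 39 mm). The arm passes under the raised lid on its way home.
- dish: Frosted glass dish, round, 150 mm across the rim, 35 mm high, wall 4 mm, sides sloping in towards a smaller flat floor about 5 mm up, loose, 0.6 kg. Origin: centre of its underside, z up.
- key_middle (a point): Point on the key's axis halfway along it, 29 mm from the blade's tip (key z = 29 mm).
- tin: Round green and yellow tin with an aluminium screw lid, 80 mm across, 61 mm tall, loose bystander. Origin: centre of its underside.
- bowl: Small steel bowl with metal jacks and a red ball in it, 92 mm across, 38 mm tall, loose bystander. Origin: centre of its underside.
- scoop: Purple plastic scoop lying flat, 133 mm long, 44 mm wide, 20 mm tall, loose bystander, handle towards its -x end. Origin: on its underside, about at its middle.
- key_bow (a point): Middle of the key's bow, on its axis, 41 mm from the blade's tip (17 mm above the bow's underside). Grip the bow across its 10 mm thickness (key y). The bow's flat underside, 24 mm from the tip, is the shoulder that stops the key in the lock and in the stand.
- catch_tip (a point): Outer end of the lock's steel catch arm, which turns with the plug and points along the keyhole's x. The arm is 11 mm wide, lies 2 to 6 mm above the deck and reaches 48 mm from the lock's axis; at home it points to the box's +x and holds down the lid's edge, which is 32 mm from the axis.

How it is judged:
By the outcome, as a careful person would: the job done as asked, in the order asked, and still so for the second after the job is handed in, with the robot touching nothing.
It also fails if it takes over 67 s, if anything falls off the work surface, if the arm or the gripper's body presses on something with over 40 N, if the wrist force passes 120 N, or if a joint passes its speed limit or range.

## Robot

A 6-joint arm with a two-finger parallel gripper is mounted at the origin on the work surface. World frame = base frame: x ahead of the robot, y to its left, z up, the work surface at z = 0. Lengths are in m, angles in rad, forces in N, time in s.
With the tool pointing down it reaches from about 0.3 to 0.775 m from the base axis. Payload 14.6 kg.
Tool frame: the origin (TCP) lies at the very end of the fingers, on their centre line; the grasp point (between the pads) lies 19 mm behind it; z points along the fingers, y is the line along which they close (so a half turn about z gives the same grasp; the last joint's range is limited). The gripper opens to 94 mm and grips with 3 to 60 N. Pads are 16 mm wide; open, the fingers measure 119 mm over their backs; the gripper's body (75 mm by 177 mm) begins 78 mm behind the grasp point.
Start: joints at [1.13, 0.3, 1.521, -0, 1.321, -0.067], TCP at [0.201, 0.512, 0.205] pointing down, gripper open.
Joint ranges: [-3.03, 3.03], [-0.79, 2.21], [0.23, 2.52], [-1.04, 4.18], [0, 3.07], [-2.55, 2.55]. Speed limits (rad/s): [2.22, 2.22, 2.57, 3.14, 3.14, 3.14].

## Interface

Orientations are given as [roll, pitch, yaw] about the fixed x, y, z axes, in that order (R = Rz(yaw) Ry(pitch) Rx(roll)).
In Python, from station import bot gives the robot as it stands.
- The arm moves only by the tool drive_tool, never from a script. Its argument "rows" is a list that holds one entry, the list of rows, each a list of 7 numbers: the gripper command: -1 is fully open, 1 is shut, values between are in proportion, then the shift along the tool's x, y, z in units of 25 mm (1.0 is 25 mm), then the turn, a rotation vector about the tool's x, y, z in units of 5 degrees (1.0 is 5 degrees). A call has 1 to 12 rows; each row is the pose to reach, as a shift and turn from the pose commanded when the call began, along the tool's axes at that moment; what a row does not reach only later rows make up. A row lasts 1/12 s, in which the tool goes at most 41.7 mm and 7.16 degrees, less where a joint would pass 70% of its speed; a pose out of reach is approached as far as the arm can. A call with a gripper value outside its range is refused whole. The fingers move at their own pace and stop on an object; the grip force is fixed at half the most. Time passes only in rows, so rows that repeat a pose let the fingers close. It gives the time, the measured TCP pose, the force, the opening and the grip force at its end, in the units of the state.
- bot.sense(): the state, without advancing time (a new reading comes with each control period).
- bot.grab_frame(name): name is "scene" or "top"; returns a dict with "frame" (420x560x3 uint8, blue, green, red), "camera_matrix" (3x3 intrinsics, pixels), "distortion" ([k1, k2, p1, p2, k3] as OpenCV has them; the pictures are not rectified), "origin" and "rotation" of the camera in the world. Camera axes: x right, y down, z forward; pixel columns grow to the right and rows downward; lengths in m; the calibration is good to about 2 mm. A picture is of the moment at which its call begins. There is no depth.
- bot.sign_off(): hands the job in; it is judged then, once.
The state is a dict: "clock": time; "joint_positions": joint angles; "dq": joint speeds; "joint_efforts": joint torques, N m; "position": TCP position; "eef_rot": TCP orientation; "force": force on the tool from outside, world axes, zero at the start; "wrist_torque": the same for the moment, N m; "grip_width": finger opening in m; "gripper_force": force on a finger pad.
Only numpy, scipy, OpenCV 4.12 (cv2) and the standard library are available. Lean on these libraries where they do the work, as an engineer would, in place of code of your own. Each camera call takes 0.05 s, during which the arm holds its last target. There are 200 camera calls.

## Working session

There is one attempt and no reset: what is moved stays moved. The work goes in short steps, Python scripts to look and compute and a tool call to move; the robot and the scene stay as the last step left them, time stands still between calls to the robot, and variables do not carry over. Pictures are saved under pics/ and viewed, at most 10 in all, crops included, and the job is handed in when it is done.

Besides the shell and the picture viewer there is one more tool, called after "Call:" as name([rows], argument=value, ...), one row to a line, values as JSON. drive_tool: Moves the arm, as the interface text tells. Its arguments: {"type":"object","properties":{"rows":{"type":"array"}},"required":["rows"]}

```bash
mkdir -p pics; cat > h.py <<'E'
import numpy as np, cv2
from station import bot
def save(n,f): cv2.imwrite('pics/'+n+'.png',f['frame'])
def ray(f,uv):
    K=np.array(f['camera_matrix'],float);D=np.array(f['distortion'],float)
    p=cv2.undistortPoints(np.array(uv,float).reshape(-1,1,2),K,D).reshape(-1,2)
    d=np.c_[p,np.ones(len(p))]@np.array(f['rotation'],float).T
    return np.array(f['origin'],float),d
def onz(f,uv,z):
    o,d=ray(f,uv); return o+d*((z-o[2])/d[:,2])[:,None]
def proj(f,P):
    R=np.array(f['rotation'],float);o=np.array(f['origin'],float)
    r=cv2.Rodrigues(R.T)[0]
    return cv2.projectPoints(np.array(P,float).reshape(-1,1,3),r,-R.T@o,np.array(f['camera_matrix'],float),np.array(f['distortion'],float))[0].reshape(-1,2)
def tri(f1,uv1,f2,uv2):
    o1,d1=ray(f1,[uv1]);o2,d2=ray(f2,[uv2]);d1=d1[0];d2=d2[0]
    t=np.linalg.lstsq(np.c_[d1,-d2],o2-o1,rcond=None)[0]
    a=o1+t[0]*d1;b=o2+t[1]*d2
    return (a+b)/2,np.linalg.norm(a-b)
E
python3 - <<'E'
from h import *
for n in('scene','top'):
    f=bot.grab_frame(n);save(n+'0',f);print(n,f['origin'],np.round(f['rotation'],3).tolist(),f['camera_matrix'])
    np.save('pics/'+n+'0.npy',f,allow_pickle=True)
print(bot.sense())
E
```

```text
scene [ 1.12682409 -0.42071188  0.60618697] [-2.201, 0.014, 0.887] [[426.87162316   0.         277.71721278]
 [  0.         426.87162316 207.08767336]
 [  0.           0.           1.        ]]
top [ 0.51624128 -0.01593628  1.25516752] [-3.098, 0.033, -1.577] [[433.02472223   0.         273.67867487]
 [  0.         433.02472223 206.61782435]
 [  0.           0.           1.        ]]
{'clock': 0.1, 'joint_positions': array([ 1.13038335e+00,  3.00382438e-01,  1.52147131e+00,  4.97717223e-07,
        1.32068972e+00, -6.65434563e-02]), 'dq': array([-1.91858708e-03, -9.19708422e-04, -3.34271652e-03,  6.67052073e-05,
       -9.23538313e-04, -2.95410555e-03]), 'joint_efforts': array([ 1.21415537e-04, -5.32639289e+01, -3.53286374e+01,  7.09256739e-02,
        2.34449934e-02, -3.78789139e-05]), 'position': array([0.20075395, 0.51182402, 0.2049814 ]), 'eef_rot': array([-3.14064397e+00, -6.37051687e-05,  2.76772298e+00]), 'force': array([-0.39625377,  0.75512048,  0.13710107]), 'wrist_torque': array([ 0.00159925,  0.04513312, -0.08303828]), 'gripper_force': 0.0, 'grip_width': 0.09402082280018244}
```

View pics/scene0.png

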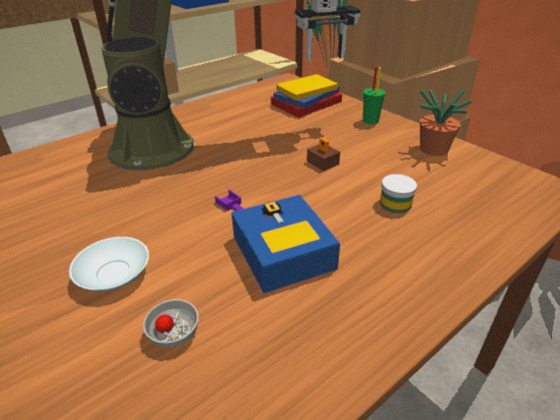

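View pics/top0.png

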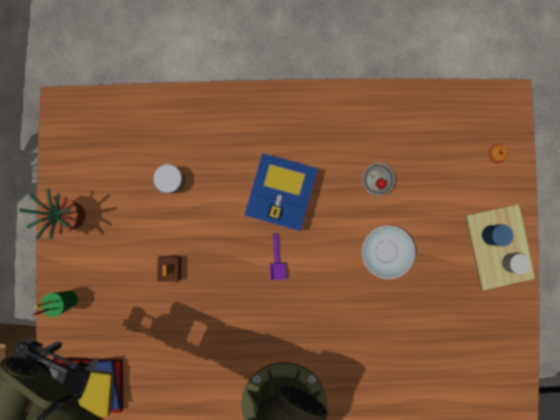

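The scene view shows the stand with the key at (323,155), the lock at (272,209) and the dish at (110,265). In the top view they are at (169,268), (275,210) and (388,252). The camera rotation is given as rpy, so I convert it.

```bash
sed -i 's/^def save/from scipy.spatial.transform import Rotation as Ro\ndef RR(f): return Ro.from_euler("xyz",f["rotation"]).as_matrix()\ndef save/; s/np.array(f\[.rotation.\],float)/RR(f)/' h.py
python3 - <<'E'
from h import *
F={n:np.load(f'pics/{n}0.npy',allow_pickle=True).item() for n in('scene','top')}
def blob(n,lo,hi,box,k=1):
    im=F[n]['frame'];x0,y0,x1,y1=box
    h=cv2.cvtColor(im,cv2.COLOR_BGR2HSV)[y0:y1,x0:x1]
    m=cv2.inRange(h,lo,hi);nn,l,s,c=cv2.connectedComponentsWithStats(m)
    i=1+np.argmax(s[1:,4]);pts=np.argwhere(l==i)[:,::-1]+[x0,y0]
    return pts
# blue box top view
for nm,n,lo,hi,b,z in [('box','top',(105,150,40),(125,255,255),(235,145,330,240),.07),('panel','top',(20,150,100),(33,255,255),(255,155,315,200),.07),
  ('panel','scene',(20,150,100),(33,255,255),(255,220,325,255),.07),('stand','top',(0,0,0),(180,255,75),(150,250,190,290),.04),('key','top',(8,180,120),(20,255,255),(155,255,180,282),.058+.016),
  ('brass','top',(18,100,80),(35,255,255),(262,200,285,220),.082),('brass','scene',(18,100,80),(35,255,255),(262,200,285,218),.082)]:
    p=blob(n,lo,hi,b);r=cv2.minAreaRect(p.astype(np.float32));bp=cv2.boxPoints(r)
    w=onz(F[n],bp,z);print(nm,n,len(p),np.round(r[0],1),'\n',np.round(w,4).tolist(),'c',np.round(onz(F[n],[p.mean(0)],z),4))
a=cv2.resize(F['top']['frame'][230:290,140:200],None,fx=6,fy=6,interpolation=cv2.INTER_CUBIC)
b=cv2.resize(F['top']['frame'][190:230,250:310],None,fx=6,fy=6,interpolation=cv2.INTER_CUBIC)
c=cv2.resize(F['scene']['frame'][130:175,295:355],None,fx=6,fy=6,interpolation=cv2.INTER_CUBIC)
d=cv2.resize(F['scene']['frame'][195:230,245:305],None,fx=6,fy=6,interpolation=cv2.INTER_CUBIC)
cv2.imwrite('pics/c.png',np.hstack([np.vstack([a[:360],b[:240]]),np.vstack([c,np.zeros((120,360,3),np.uint8),d])]))
print([x.shape for x in(a,b,c,d)])
E
```

```text
box top 2201 [280.8 191.5] 
 [[0.5484, 0.1, 0.07], [0.7146, 0.0528, 0.07], [0.6715, -0.094, 0.07], [0.5065, -0.0462, 0.07]] c [[0.5994 0.005  0.07  ]]
panel top 693 [283.9 179.4] 
 [[0.6301, 0.0477, 0.07], [0.6832, 0.0328, 0.07], [0.6567, -0.059, 0.07], [0.6039, -0.0439, 0.07]] c [[ 0.6434 -0.0056  0.07  ]]
panel scene 1013 [290. 236.] 
 [[0.599, -0.0415, 0.07], [0.6294, 0.0677, 0.07], [0.6837, 0.0324, 0.07], [0.653, -0.0692, 0.07]] c [[ 0.6415 -0.0052  0.07  ]]
stand top 159 [176.4 263.7] 
 [[0.4292, 0.345, 0.04], [0.4575, 0.3053, 0.04], [0.3914, 0.2564, 0.04], [0.3631, 0.2959, 0.04]] c [[0.4053 0.2964 0.04  ]]
key top 29 [163.5 270. ] 
 [[0.4096, 0.3321, 0.074], [0.4097, 0.3236, 0.074], [0.3821, 0.3237, 0.074], [0.3821, 0.3321, 0.074]] c [[0.3948 0.3264 0.074 ]]
brass top 95 [274.6 211.6] 
 [[0.5449, 0.0365, 0.082], [0.5725, 0.0271, 0.082], [0.5645, 0.0035, 0.082], [0.5369, 0.0129, 0.082]] c [[0.5548 0.0199 0.082 ]]
brass scene 102 [271.9 206.4] 
 [[0.5366, 0.0145, 0.082], [0.5449, 0.0423, 0.082], [0.5735, 0.0251, 0.082], [0.5652, -0.0017, 0.082]] c [[0.5553 0.0194 0.082 ]]
[(360, 360, 3), (240, 360, 3), (270, 360, 3), (210, 360, 3)]
```

View pics/c.png

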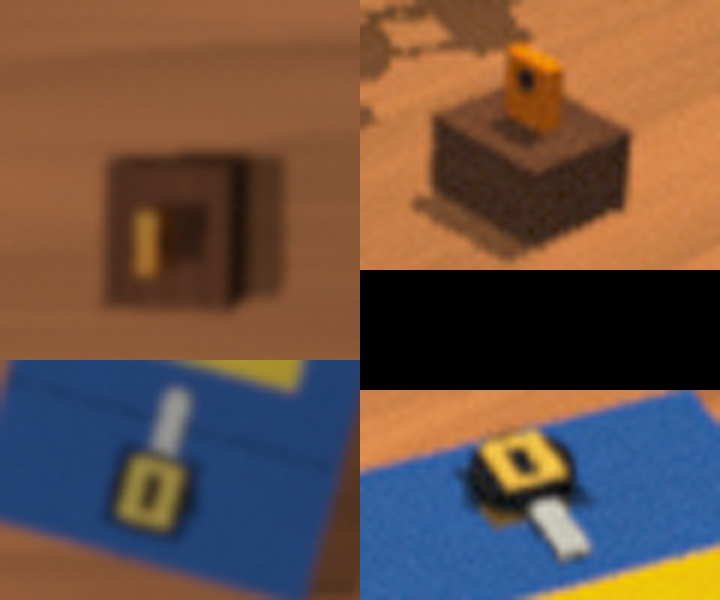

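The crops show the key's bow lying nearly along world x in the stand, whose top-face corners are at about (107,156), (232,308) in the crop. The lock slot lies parallel to the catch arm, and both views agree on the lock at (0.555, 0.0196), yaw -0.275. I'll refine the key and dish positions.

```bash
python3 - <<'E'
from h import *
F={n:np.load(f'pics/{n}0.npy',allow_pickle=True).item() for n in('scene','top')}
S,T=F['scene'],F['top']
cs=lambda u,v:(295+(u-360+.5)/6-.5,130+(v+.5)/6-.5)
ct=lambda u,v:(140+(u+.5)/6-.5,230+(v+.5)/6-.5)
a=onz(S,[cs(433,118),cs(537,168),cs(630,130)],.04);print('stand scene L,F,R',np.round(a,4).tolist())
b=onz(T,[ct(107,156),ct(104,308),ct(233,308),ct(234,156)],.04);print('stand top',np.round(b,4).tolist(),b.mean(0))
for q in (a[1]-a[0],a[2]-a[1],b[0]-b[1],b[3]-b[2],b[0]-b[3],b[1]-b[2]): print(np.linalg.norm(q),np.arctan2(q[1],q[0]))
# orange: soft weights
im=T['frame'].astype(float);g=im[258:284,156:178];w=g[...,2]-1.2*g[...,0]-0;w=np.clip(g[...,1]-g[...,0]*1.0-25,0,None)
print(np.round(w[4:20]).astype(int))
h=cv2.cvtColor(S['frame'],cv2.COLOR_BGR2HSV);m=cv2.inRange(h,(5,200,120),(22,255,255))[130:158,310:340]
n,l,s,c=cv2.connectedComponentsWithStats(m);print(s,c+[310,130]);
k=np.argwhere(l==1+np.argmax(s[1:,4]))[:,::-1]+[310,130];print(k.min(0),k.max(0))
# black dot
d=S['frame'][134:150,316:332].astype(int).sum(2);print(d)
# dish in top: low-saturation
for f,z,bx in((T,.035,(355,220,422,285)),(S,.035,(60,232,160,298))):
    x0,y0,x1,y1=bx;hh=cv2.cvtColor(f['frame'],cv2.COLOR_BGR2HSV)[y0:y1,x0:x1]
    mm=cv2.inRange(hh,(0,0,90),(180,90,255));c,_=cv2.findContours(mm,0,2);c=max(c,key=cv2.contourArea)
    p=onz(f,c.reshape(-1,2)+[x0,y0],z)[:,:2].astype(np.float32);print('dish',cv2.minEnclosingCircle(p),cv2.fitEllipse(p))
E
```

```text
stand scene L,F,R [[0.3617, 0.2959, 0.04], [0.4261, 0.2997, 0.04], [0.4284, 0.3563, 0.04]]
stand top [[0.4332, 0.3554, 0.04], [0.3614, 0.3569, 0.04], [0.3617, 0.2948, 0.04], [0.4333, 0.2942, 0.04]] [0.39741763 0.32532209 0.04      ]
0.06447835145753157 0.059928534647380016
0.05656626792957153 1.5290338840861575
0.07184598153670926 -0.02117787887712481
0.0715602157901362 -0.008618080529014053
0.06118199753144125 1.5713969657878717
0.06208748341701879 1.5757741704001402
[[ 8  3  0  0  0  0  0  0  0  0  0  0  0  0  0  0  0  0  0  0  0  0]
 [ 9  1  0  0  0  0  0  0  0  0  0  0  0  0  0  0  0  0  0  0  0  0]
 [ 9  2  0  0  0  0  0  2  4  3  0  0  0  0  0  0  0  0  0  0  0  0]
 [ 8  2  0  0  0  0  5 18 23 17  7  0  0  0  0  0  0  0  0  0  0  0]
 [ 8  2  0  0  0  0 13 33 37 29 15  0  0  0  0  0  0  0  0  0  0  0]
 [ 7  1  0  0  0  0 17 36 41 32 14  0  0  0  0  0  0  0  0  0  0  0]
 [ 7  0  0  0  0  0 17 36 41 32 14  0  0  0  0  0  0  0  0  0  0  0]
 [ 6  0  0  0  0  0 17 36 40 32 11  0  0  0  0  0  0  0  0  0  0  0]
 [ 6  0  0  0  0  0 17 35 40 31 12  0  0  0  0  0  0  0  0  0  0  0]
 [ 6  
[... 1331 characters left out ...]
 414 403]
 [303 259 236 228 228 209 173 187 211 222 224 212 264 348 388 406]
 [244 243 238 225 223 227 215 216 219 232 223 223 226 276 342 368]
 [227 246 225 220 212 216 215 224 226 215 236 231 221 229 245 280]
 [251 234 219 217 237 227 229 225 224 217 226 235 228 222 221 230]
 [247 227 213 180 189 199 223 221 225 220 232 221 220 225 227 236]]
dish ((0.44119951128959656, -0.29651838541030884), 0.07675270736217499) ((0.4410247504711151, -0.2966890037059784), (0.14966224133968353, 0.15081143379211426), 45.4259033203125)
dish ((0.4429382085800171, -0.2971797585487366), 0.07865560054779053) ((0.44221264123916626, -0.2964765727519989), (0.1477818638086319, 0.15330161154270172), 74.26280975341797)
```

```bash
cat >> h.py <<'E'
def plan(p,yaw,s=None):
    s=s or bot.sense();R0=Ro.from_euler('xyz',s['eef_rot']);R1=Ro.from_euler('xyz',[np.pi,0,yaw])
    print('shift',np.round(R0.inv().apply(np.array(p)-s['position'])/.025,3),'turn',np.round((R0.inv()*R1).as_rotvec(degrees=True)/5,3))
def st():
    s=bot.sense();print(*[(k,np.round(s[k],4).tolist()) for k in('clock','position','eef_rot','force','wrist_torque','grip_width','gripper_force')])
E
python3 -c "
from h import *
plan([.396,.326,.1],np.pi)"
```

```text
shift [-9.985 -4.063  4.202] turn [-1.100e-02 -3.000e-03 -4.284e+00]
```

Call:
drive_tool([
  [[-1,-9.985,-4.063,4.2,0,0,-4.284],[-1,-9.985,-4.063,4.2,0,0,-4.284],[-1,-9.985,-4.063,4.2,0,0,-4.284],[-1,-9.985,-4.063,4.2,0,0,-4.284],[-1,-9.985,-4.063,4.2,0,0,-4.284],[-0.5,-9.985,-4.063,4.2,0,0,-4.284],[-0.5,-9.985,-4.063,4.2,0,0,-4.284],[-0.5,-9.985,-4.063,4.2,0,0,-4.284],[-0.5,-9.985,-4.063,4.2,0,0,-4.284],[-0.5,-9.985,-4.063,4.2,0,0,-4.284],[-0.5,-9.985,-4.063,4.2,0,0,-4.284],[-0.5,-9.985,-4.063,4.2,0,0,-4.284]],
])

```text
clock: 1.1
position: [0.3955, 0.3274, 0.101]
eef_rot: [3.141, 0.001, -3.14]
force: [-1.0, 0.3, -0.1]
grip_width: 0.0707
gripper_force: 0.0
```

```bash
python3 - <<'E'
from h import *
st();plan([.396,.326,.045],np.pi)
f=bot.grab_frame('scene');cv2.imwrite('pics/a1.png',cv2.resize(f['frame'][80:180,270:390],None,fx=6,fy=6,interpolation=cv2.INTER_CUBIC))
E
```

```text
('clock', 1.1) ('position', [0.3955, 0.3274, 0.101]) ('eef_rot', [3.141, 0.0007, -3.1399]) ('force', [-0.9945, 0.3023, -0.0981]) ('wrist_torque', [0.0179, 0.0337, -0.0199]) ('grip_width', 0.0707) ('gripper_force', 0.0)
shift [-0.02  -0.058  2.241] turn [0.007 0.008 0.02 ]
```

View pics/a1.png

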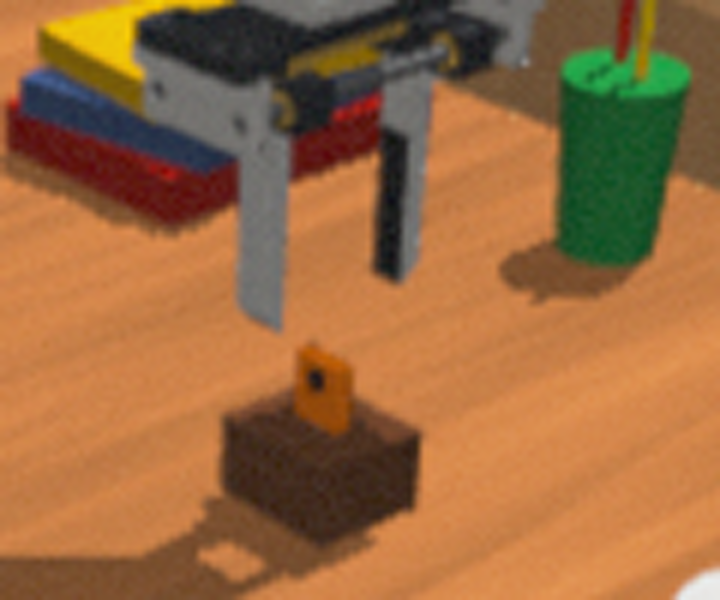

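The open fingers straddle the upright key, which is at (320,390) in the crop. I go down and close.

Call:
drive_tool([
  [[-0.5,0,0,1.1,0,0,0],[-0.5,0,0,2.2,0,0,0],[-0.5,0,0,2.2,0,0,0],[-0.5,0,0,2.2,0,0,0],[-0.5,0,0,2.2,0,0,0],[1,0,0,2.2,0,0,0],[1,0,0,2.2,0,0,0],[1,0,0,2.2,0,0,0],[1,0,0,2.2,0,0,0],[1,0,0,2.2,0,0,0],[1,0,0,2.2,0,0,0],[1,0,0,2.2,0,0,0]],
])

```text
clock: 2.15
position: [0.3961, 0.3263, 0.0455]
eef_rot: [-3.142, -0.0, -3.142]
force: [-0.5, 0.4, 0.2]
grip_width: 0.027
gripper_force: 0.0
```

Call:
drive_tool([
  [[1,0,0,0,0,0,0],[1,0,0,0,0,0,0],[1,0,0,0,0,0,0],[1,0,0,0,0,0,0],[1,0,0,0,0,0,0],[1,0,0,0,0,0,0]],
])

```text
clock: 2.65
position: [0.3961, 0.3265, 0.0455]
eef_rot: [3.141, 0.0, -3.142]
force: [0.1, 3.8, -1.4]
grip_width: 0.0096
gripper_force: 30.0
```

```bash
python3 - <<'E'
from h import *
st()
E
```

```text
('clock', 2.65) ('position', [0.3961, 0.3265, 0.0455]) ('eef_rot', [3.1412, 0.0001, -3.1416]) ('force', [0.0689, 3.825, -1.3861]) ('wrist_torque', [0.7826, -0.0203, 0.0234]) ('grip_width', 0.0096) ('gripper_force', 29.9895)
```

Call:
drive_tool([
  [[1,0,0,-0.6,0,0,0],[1,0,0,-1.4,0,0,0],[1,0,0,-2.4,0,0,0],[1,0,0,-3.4,0,0,0],[1,0,0,-4.2,0,0,0],[1,-0.6,-1.1,-4.2,0,0,0.3],[1,-1.2,-2.3,-4.2,0,0,0.7],[1,-1.8,-3.5,-4.2,0,0,1],[1,-2.5,-4.7,-4.2,0,0,1.3],[1,-3.1,-5.9,-4.2,0,0,1.6],[1,-3.7,-7.1,-4.2,0,0,1.9],[1,-4.3,-8.3,-4.2,0,0,2.2]],
])

```text
clock: 3.65
position: [0.504, 0.117, 0.1504]
eef_rot: [-3.141, -0.0, 2.948]
force: [0.6, 0.2, -1.0]
grip_width: 0.0099
gripper_force: 30.0
```

```bash
python3 - <<'E'
from h import *
st();c=Ro.from_euler('xyz',[np.pi,0,np.pi])*Ro.from_rotvec([0,0,11],degrees=True)
s=dict(eef_rot=c.as_euler('xyz'),position=np.array([.396,.326,.045])+np.array([4.3,-8.3,4.2])*.025)
print(s);plan([.555,.0196,.145],np.pi-.275,s)
E
```

```text
('clock', 3.65) ('position', [0.504, 0.117, 0.1504]) ('eef_rot', [-3.1411, -0.0002, 2.9483]) ('force', [0.6441, 0.1635, -1.0327]) ('wrist_torque', [-0.0062, -0.0116, -0.0094]) ('grip_width', 0.0099) ('gripper_force', 29.9945)
{'eef_rot': array([3.14159265, 0.        , 2.94960644]), 'position': array([0.5035, 0.1185, 0.15  ])}
shift [-2.777 -3.49   0.2  ] turn [ 0.    -0.     0.951]
```

Call:
drive_tool([
  [[1,-0.9,-1.1,0,0,0,0.3],[1,-1.8,-2.2,0,0,0,0.6],[1,-2.4,-3.1,0,0,0,0.85],[1,-2.777,-3.49,0.2,0,0,0.951],[1,-2.777,-3.49,0.2,0,0,0.951],[1,-2.777,-3.49,0.2,0,0,0.951],[1,-2.777,-3.49,0.2,0,0,0.951],[1,-2.777,-3.49,0.2,0,0,0.951]],
])

```text
clock: 4.32
position: [0.5548, 0.0211, 0.1456]
eef_rot: [3.142, -0.0, 2.868]
force: [-1.1, -0.0, 0.0]
grip_width: 0.0102
gripper_force: 30.0
```

```bash
python3 - <<'E'
from h import *
st()
f=bot.grab_frame('scene');np.save('pics/s1.npy',f,allow_pickle=True)
s=bot.sense();R=Ro.from_euler('xyz',s['eef_rot'])
P=s['position']+R.apply([[0,0,.0295],[-.007,0,.0295],[.007,0,.0295],[-.007,0,.0055],[.007,0,.0055],[-.015,0,.0055],[.015,0,.0055]])
print(np.round(proj(f,P),2).tolist())
cv2.imwrite('pics/a2.png',cv2.resize(f['frame'][160:225,230:310],None,fx=9,fy=9,interpolation=cv2.INTER_CUBIC))
E
```

```text
('clock', 4.3167) ('position', [0.5548, 0.0211, 0.1456]) ('eef_rot', [3.1416, -0.0, 2.8684]) ('force', [-1.1357, -0.0008, 0.0333]) ('wrist_torque', [0.0383, 0.0056, 0.0127]) ('grip_width', 0.0102) ('gripper_force', 29.9943)
[[271.84, 192.6], [273.18, 194.35], [270.52, 190.86], [272.94, 184.44], [270.24, 181.01], [274.51, 186.44], [268.72, 179.08]]
```

View pics/a2.png

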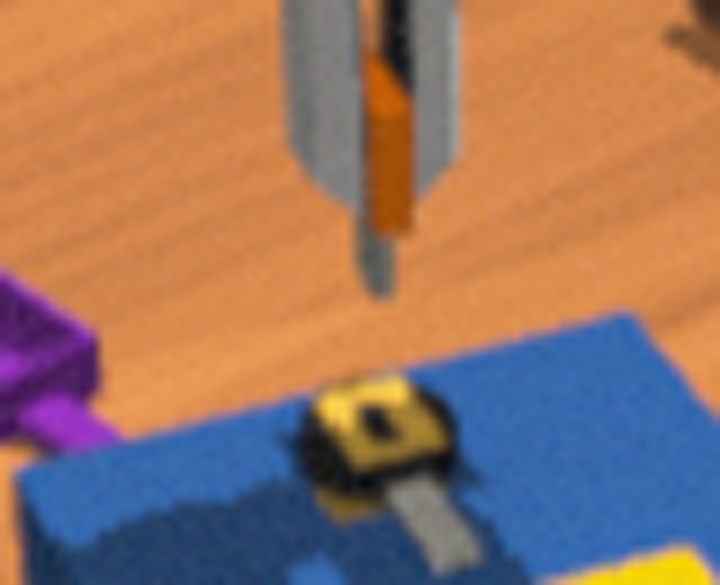

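The crop shows the blade tip at about (380,297), straight above the slot at (382,423). The bow corner sits slightly off its prediction, so I measure again once the arm has settled.

Call:
drive_tool([
  [[1,0,0,0,0,0,0],[1,0,0,0,0,0,0],[1,0,0,0,0,0,0],[1,0,0,0,0,0,0]],
])

```text
clock: 4.7
position: [0.5551, 0.0201, 0.1455]
eef_rot: [-3.142, 0.0, 2.867]
force: [-0.2, 0.6, -0.4]
grip_width: 0.0098
gripper_force: 30.0
```

```bash
python3 - <<'E'
from h import *
st()
f=bot.grab_frame('scene');g=f['frame'].astype(np.float32)
for i in range(5): g=g+bot.grab_frame('scene')['frame']
g=(g/6).astype(np.uint8);f['frame']=g;np.save('pics/s2.npy',f,allow_pickle=True)
s=bot.sense();R=Ro.from_euler('xyz',s['eef_rot'])
k=9
im=cv2.resize(g[160:225,230:310],None,fx=k,fy=k,interpolation=cv2.INTER_CUBIC)
def dr(P,col):
    q=proj(f,s['position']+R.apply(np.array(P)))
    for u,v in q: cv2.circle(im,(int((u-230+.5)*k),int((v-160+.5)*k)),2,col,-1)
B=[[x,y,z] for x in(-.015,.015) for y in(-.005,.005) for z in(.0055,-.0285)]
dr(B,(255,255,0));dr([[x,y,z] for x in(-.007,.007) for y in(-.002,.002) for z in(.0295,)],(0,255,0))
dr([[x,y,0] for x in(-.008,.008) for y in(-.005,.005)],(255,0,255))
c,sn=np.cos(-.275),np.sin(-.275)
q=proj(f,[[.555+c*x-sn*y,.0196+sn*x+c*y,.082] for x,y in((.014,.011),(.014,-.011),(-.014,.011),(-.014,-.011),(0,0))])
for u,v in q: cv2.circle(im,(int((u-230+.5)*k),int((v-160+.5)*k)),2,(0,0,255),-1)
cv2.imwrite('pics/a3.png',im)
E
```

```text
('clock', 4.7) ('position', [0.5551, 0.0201, 0.1455]) ('eef_rot', [-3.1416, 0.0, 2.867]) ('force', [-0.172, 0.5925, -0.4094]) ('wrist_torque', [0.0027, 0.0464, 0.0339]) ('grip_width', 0.0098) ('gripper_force', 29.9943)
```

View pics/a3.png

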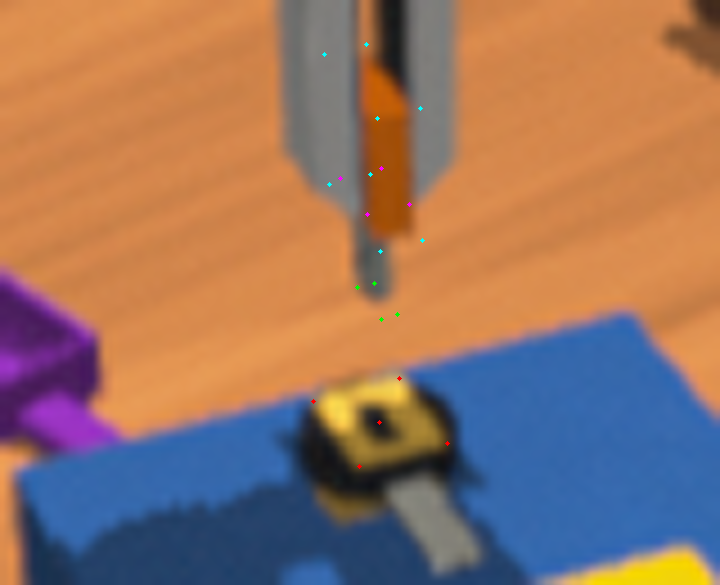

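The lock's predicted marks match. The key, though, seems shifted along its own width in the grip: its bow corner is about 10 px up and left of the prediction. I turn the gripper so that the key's broad side faces the camera, and measure this directly.

Call:
drive_tool([
  [[1,0,0,0,0,0,1.4],[1,0,0,0,0,0,2.8],[1,0,0,0,0,0,4.2],[1,0,0,0,0,0,5.6],[1,0,0,0,0,0,7],[1,0,0,0,0,0,8.4],[1,0,0,0,0,0,9.8],[1,0,0,0,0,0,11.2],[1,0,0,0,0,0,12.6],[1,0,0,0,0,0,14],[1,0,0,0,0,0,15.4],[1,0,0,0,0,0,16.8]],
])

```text
clock: 6.0
position: [0.5552, 0.0199, 0.1454]
eef_rot: [-3.142, -0.0, 1.394]
force: [0.0, 0.4, 0.4]
grip_width: 0.0097
gripper_force: 30.0
```

Call:
drive_tool([
  [[1,0,0,0,0,0,1.4],[1,0,0,0,0,0,2.8],[1,0,0,0,0,0,4],[1,0,0,0,0,0,4],[1,0,0,0,0,0,4],[1,0,0,0,0,0,4],[1,0,0,0,0,0,4]],
])

```text
clock: 6.58
position: [0.5551, 0.0199, 0.1454]
eef_rot: [-3.142, 0.0, 1.054]
force: [-0.2, -0.1, -0.2]
grip_width: 0.0099
gripper_force: 30.0
```

```bash
cat >> h.py <<'E'
def shot(name,dx=0,crop=(230,160,310,225),k=9):
    f=bot.grab_frame('scene');g=f['frame'].astype(np.float32)
    for i in range(3): g=g+bot.grab_frame('scene')['frame']
    f['frame']=g=(g/4).astype(np.uint8);np.save(f'pics/{name}.npy',f,allow_pickle=True)
    s=bot.sense();R=Ro.from_euler('xyz',s['eef_rot']);x0,y0,x1,y1=crop
    im=cv2.resize(g[y0:y1,x0:x1],None,fx=k,fy=k,interpolation=cv2.INTER_CUBIC)
    def dr(P,col):
        for u,v in proj(f,s['position']+R.apply(np.array(P))): cv2.circle(im,(int((u-x0+.5)*k),int((v-y0+.5)*k)),2,col,-1)
    dr([[x+dx,y,z] for x in(-.015,.015) for y in(-.005,.005) for z in(.0055,-.0285)],(255,255,0))
    dr([[x+dx,y,z] for x in(-.007,.007) for y in(-.002,.002) for z in(.0295,)],(0,255,0))
    dr([[x,y,0] for x in(-.008,.008) for y in(-.005,.005)],(255,0,255))
    cv2.imwrite(f'pics/{name}.png',im)
E
python3 - <<'E'
from h import *
st();shot('a4')
E
```

```text
('clock', 6.5833) ('position', [0.5551, 0.0199, 0.1454]) ('eef_rot', [-3.1415, 0.0, 1.0541]) ('force', [-0.2098, -0.1303, -0.2137]) ('wrist_torque', [-0.0407, 0.1217, -0.0053]) ('grip_width', 0.0099) ('gripper_force', 29.9942)
```

View pics/a4.png

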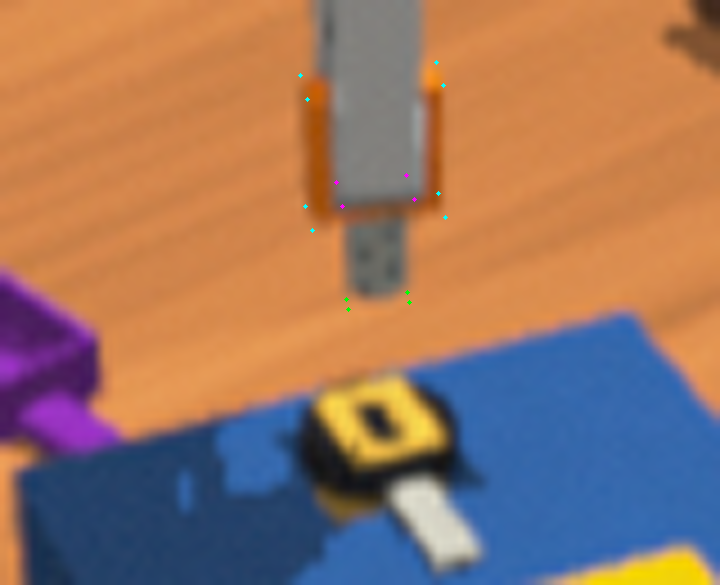

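The broad-side view shows the bow centred (edges at 306 and 441 px, within 0.5 mm of prediction) and upright. It sits about 2–3 mm higher in the fingers than assumed. The slot is at (382,422). Turning back with a correction of about 1 mm in y.

Call:
drive_tool([
  [[1,0.048,0,0,0,0,-1.4],[1,0.048,0,0,0,0,-2.8],[1,0.048,0,0,0,0,-4.2],[1,0.048,0,0,0,0,-5.6],[1,0.048,0,0,0,0,-7],[1,0.048,0,0,0,0,-8.4],[1,0.048,0,0,0,0,-9.8],[1,0.048,0,0,0,0,-11.2],[1,0.048,0,0,0,0,-12.6],[1,0.048,0,0,0,0,-14],[1,0.048,0,0,0,0,-15.4],[1,0.048,0,0,0,0,-16.8]],
])

```text
clock: 7.78
position: [0.5557, 0.021, 0.1455]
eef_rot: [3.142, 0.0, 2.524]
force: [0.1, -0.3, -0.8]
grip_width: 0.0098
gripper_force: 30.0
```

Call:
drive_tool([
  [[1,0,0,0.2,0,0,-1.4],[1,0,0,0.4,0,0,-2.8],[1,0,0,0.6,0,0,-4],[1,0,0,0.8,0,0,-4],[1,0,0,1,0,0,-4],[1,0,0,1,0,0,-4],[1,0,0,1,0,0,-4],[1,0,0,1,0,0,-4]],
])

```text
clock: 8.45
position: [0.5559, 0.0209, 0.1207]
eef_rot: [3.142, 0.0, 2.865]
force: [0.3, 0.7, -1.0]
grip_width: 0.01
gripper_force: 30.0
```

```bash
python3 - <<'E'
from h import *
st();shot('a5',crop=(240,175,300,225),k=12)
E
```

```text
('clock', 8.45) ('position', [0.5559, 0.0209, 0.1207]) ('eef_rot', [3.1415, 0.0003, 2.8651]) ('force', [0.2915, 0.6922, -0.9669]) ('wrist_torque', [0.0451, 0.0038, -0.014]) ('grip_width', 0.01) ('gripper_force', 29.9943)
```

View pics/a5.png

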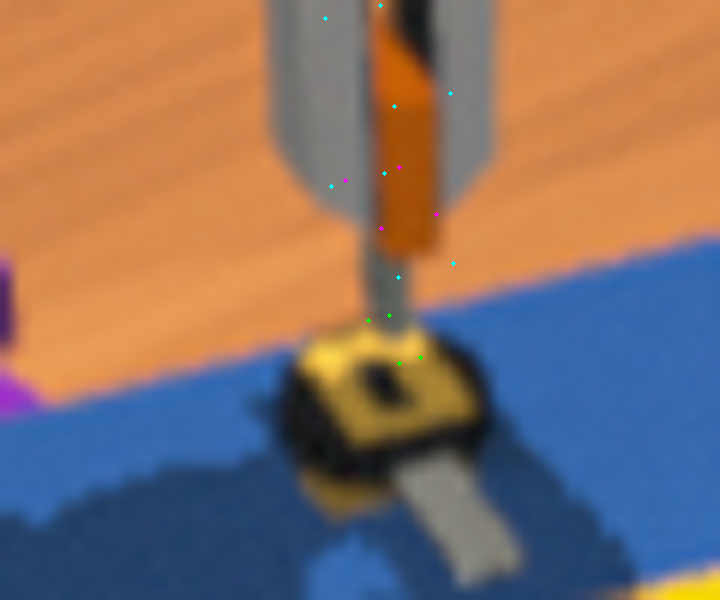

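The tip is at about (390,333) in the crop and the slot at (384,384), so the blade is roughly 0.6 mm to the right. I descend with a small correction.

Call:
drive_tool([
  [[1,0,-0.022,0.1,0,0,0],[1,0,-0.022,0.2,0,0,0],[1,0,-0.022,0.3,0,0,0],[1,0,-0.022,0.4,0,0,0],[1,0,-0.022,0.5,0,0,0],[1,0,-0.022,0.6,0,0,0],[1,0,-0.022,0.7,0,0,0],[1,0,-0.022,0.7,0,0,0]],
])

```text
clock: 9.32
position: [0.5554, 0.0204, 0.1023]
eef_rot: [-3.141, -0.001, 2.867]
force: [-0.3, -0.0, -1.4]
grip_width: 0.01
gripper_force: 30.0
```

```bash
python3 - <<'E'
from h import *
st()
E
```

```text
('clock', 9.3167) ('position', [0.5554, 0.0204, 0.1023]) ('eef_rot', [-3.1414, -0.0008, 2.8667]) ('force', [-0.2964, -0.0228, -1.3615]) ('wrist_torque', [0.0443, 0.0058, 0.0027]) ('grip_width', 0.01) ('gripper_force', 29.9943)
```

The tip is about 7 mm inside with no force on it. I continue to the shoulder.

Call:
drive_tool([
  [[1,0,0,0.1,0,0,0],[1,0,0,0.2,0,0,0],[1,0,0,0.3,0,0,0],[1,0,0,0.4,0,0,0],[1,0,0,0.5,0,0,0],[1,0,0,0.56,0,0,0],[1,0,0,0.6,0,0,0],[1,0,0,0.6,0,0,0]],
])

```text
clock: 9.98
position: [0.5555, 0.0204, 0.0877]
eef_rot: [-3.142, -0.0, 2.867]
force: [0.1, -0.6, -0.6]
grip_width: 0.0099
gripper_force: 30.0
```

Call:
drive_tool([
  [[1,0,0,0.04,0,0,0],[1,0,0,0.08,0,0,0],[1,0,0,0.12,0,0,0],[1,0,0,0.16,0,0,0],[1,0,0,0.16,0,0,0]],
])

```text
clock: 10.4
position: [0.5563, 0.0203, 0.087]
eef_rot: [3.141, 0.003, 2.867]
force: [-12.1, -0.6, 29.2]
grip_width: 0.01
gripper_force: 30.0
```

Seated: contact with TCP at 0.087, as expected for the shoulder on the plug's top. I ease the pressure and turn clockwise.

Call:
drive_tool([
  [[1,0,0,-0.1,0,0,0],[1,0,0,-0.12,0,0,0.8],[1,0,0,-0.12,0,0,1.6],[1,0,0,-0.12,0,0,2.4],[1,0,0,-0.12,0,0,3.2],[1,0,0,-0.12,0,0,4],[1,0,0,-0.12,0,0,4.8],[1,0,0,-0.12,0,0,5.6],[1,0,0,-0.12,0,0,6.4]],
])

```text
clock: 11.15
position: [0.5555, 0.0198, 0.0873]
eef_rot: [-3.141, 0.001, 2.305]
force: [-2.9, -4.9, 4.3]
grip_width: 0.0098
gripper_force: 30.0
```

```bash
python3 - <<'E'
from h import *
st()
E
```

```text
('clock', 11.15) ('position', [0.5555, 0.0198, 0.0873]) ('eef_rot', [-3.1407, 0.0005, 2.3048]) ('force', [-2.8851, -4.9397, 4.3175]) ('wrist_torque', [-0.9713, 0.7707, 0.116]) ('grip_width', 0.0098) ('gripper_force', 30.0068)
```

Call:
drive_tool([
  [[1,0,0,0,0,0,1],[1,0,0,0,0,0,2],[1,0,0,0,0,0,3],[1,0,0,0,0,0,4],[1,0,0,0,0,0,5],[1,0,0,0,0,0,6],[1,0,0,0,0,0,7],[1,0,0,0,0,0,8],[1,0,0,0,0,0,9],[1,0,0,0,0,0,9.6],[1,0,0,0,0,0,10.2],[1,0,0,0,0,0,10.2]],
])

```text
clock: 12.15
position: [0.5546, 0.0197, 0.0872]
eef_rot: [-3.139, 0.002, 1.415]
force: [-8.6, -3.8, 7.5]
grip_width: 0.0096
gripper_force: 30.0
```

```bash
python3 - <<'E'
from h import *
st()
E
```

```text
('clock', 12.15) ('position', [0.5546, 0.0197, 0.0872]) ('eef_rot', [-3.1393, 0.0015, 1.4146]) ('force', [-8.5639, -3.7944, 7.5452]) ('wrist_torque', [-1.1137, 2.0185, 0.0153]) ('grip_width', 0.0096) ('gripper_force', 30.0088)
```

Call:
drive_tool([
  [[1,0,0,0,0,0,0.5],[1,0,0,0,0,0,1],[1,0,0,0,0,0,1.3],[1,0,0,0,0,0,1.3]],
])

```text
clock: 12.48
position: [0.5545, 0.0199, 0.0872]
eef_rot: [-3.139, 0.002, 1.303]
force: [-9.6, -4.0, 9.6]
grip_width: 0.0096
gripper_force: 30.1
```

```bash
python3 - <<'E'
from h import *
st();f=bot.grab_frame('scene');cv2.imwrite('pics/a6.png',cv2.resize(f['frame'][165:285,215:345],None,fx=5,fy=5,interpolation=cv2.INTER_CUBIC))
E
```

```text
('clock', 12.4833) ('position', [0.5545, 0.0199, 0.0872]) ('eef_rot', [-3.1392, 0.0017, 1.3032]) ('force', [-9.6388, -3.9996, 9.6355]) ('wrist_torque', [-0.9371, 2.2017, 0.2623]) ('grip_width', 0.0096) ('gripper_force', 30.072)
```

View pics/a6.png

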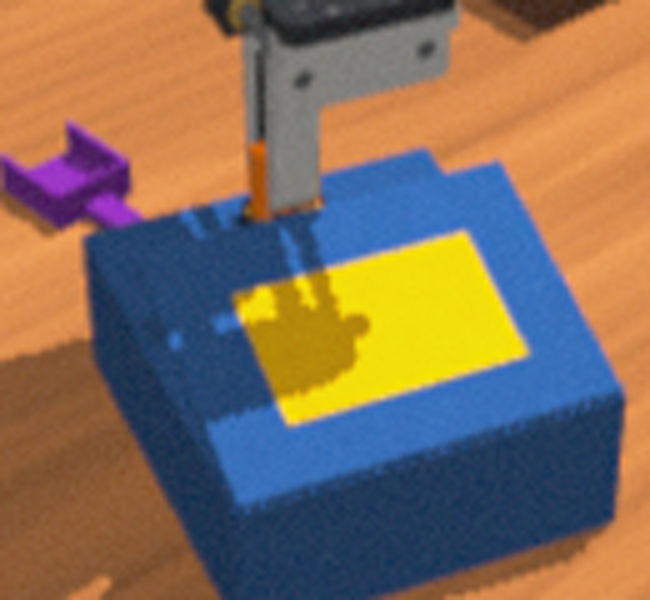

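The lid is up: its free edge rises at (430,170) to (500,165) in the crop. The torque has reached 0.26 N m, well above friction. A little more turn will confirm the stop.

Call:
drive_tool([
  [[1,0,0,0,0,0,0.5],[1,0,0,0,0,0,1],[1,0,0,0,0,0,1]],
])

```text
clock: 12.78
position: [0.5546, 0.0199, 0.0872]
eef_rot: [-3.14, 0.002, 1.215]
force: [-10.4, -3.4, 8.7]
grip_width: 0.0102
gripper_force: 31.0
```

```bash
python3 - <<'E'
from h import *
st()
E
```

```text
('clock', 12.7833) ('position', [0.5546, 0.0199, 0.0872]) ('eef_rot', [-3.1396, 0.0019, 1.2154]) ('force', [-10.4199, -3.3718, 8.7176]) ('wrist_torque', [-0.8564, 2.1581, 0.5908]) ('grip_width', 0.0102) ('gripper_force', 31.0228)
```

Definitely at the stop, with the torque at 0.59 N m. Now I turn back home.

Call:
drive_tool([
  [[1,0,0,0,0,0,-1.2],[1,0,0,0,0,0,-2.4],[1,0,0,0,0,0,-3.6],[1,0,0,0,0,0,-4.8],[1,0,0,0,0,0,-6],[1,0,0,0,0,0,-7.2],[1,0,0,0,0,0,-8.4],[1,0,0,0,0,0,-9.6],[1,0,0,0,0,0,-10.8],[1,0,0,0,0,0,-12],[1,0,0,0,0,0,-13.2],[1,0,0,0,0,0,-14.4]],
])

```text
clock: 13.78
position: [0.5553, 0.0202, 0.0873]
eef_rot: [-3.141, -0.0, 2.479]
force: [-4.9, -0.3, 3.3]
grip_width: 0.01
gripper_force: 30.0
```

Call:
drive_tool([
  [[1,0,0,0,0,0,-1],[1,0,0,0,0,0,-2],[1,0,0,0,0,0,-3],[1,0,0,0,0,0,-4],[1,0,0,0,0,0,-5],[1,0,0,0,0,0,-6],[1,0,0,0,0,0,-6.7],[1,0,0,0,0,0,-6.7]],
])

```text
clock: 14.45
position: [0.5554, 0.0206, 0.0873]
eef_rot: [3.141, -0.0, 3.061]
force: [-4.0, 1.8, 4.1]
grip_width: 0.0098
gripper_force: 30.0
```

```bash
python3 - <<'E'
from h import *
st()
E
```

```text
('clock', 14.45) ('position', [0.5554, 0.0206, 0.0873]) ('eef_rot', [3.1413, -0.0003, 3.0615]) ('force', [-3.9856, 1.8463, 4.0559]) ('wrist_torque', [0.3899, 0.7807, -0.1171]) ('grip_width', 0.0098) ('gripper_force', 30.003)
```

Call:
drive_tool([
  [[1,0,0,0,0,0,-0.6],[1,0,0,0,0,0,-1.2],[1,0,0,0,0,0,-1.8],[1,0,0,0,0,0,-1.8]],
])

```text
clock: 14.78
position: [0.5555, 0.0206, 0.0872]
eef_rot: [3.141, -0.0, -3.068]
force: [-4.0, 1.5, 5.5]
grip_width: 0.0102
gripper_force: 31.4
```

```bash
python3 - <<'E'
from h import *
st()
E
```

```text
('clock', 14.7833) ('position', [0.5555, 0.0206, 0.0872]) ('eef_rot', [3.141, -0.0002, -3.0679]) ('force', [-3.99, 1.4607, 5.5025]) ('wrist_torque', [0.5546, 0.8496, -0.585]) ('grip_width', 0.0102) ('gripper_force', 31.4207)
```

Home stop confirmed at -0.585 N m. I centre the key in its play and draw it out.

Call:
drive_tool([
  [[1,0,0,0,0,0,1],[1,0,0,0,0,0,2],[1,0,0,0,0,0,3],[1,0,0,0,0,0,3.7],[1,0,0,0,0,0,3.7],[1,0,0,0,0,0,3.7]],
])

```text
clock: 15.28
position: [0.556, 0.0203, 0.0872]
eef_rot: [3.142, 0.001, 2.893]
force: [0.0, 0.6, 3.1]
grip_width: 0.0103
gripper_force: 30.0
```

```bash
python3 - <<'E'
from h import *
st()
E
```

```text
('clock', 15.2833) ('position', [0.556, 0.0203, 0.0872]) ('eef_rot', [3.1416, 0.0011, 2.8929]) ('force', [0.0096, 0.5986, 3.0675]) ('wrist_torque', [0.0585, -0.107, 0.023]) ('grip_width', 0.0103) ('gripper_force', 30.001)
```

Call:
drive_tool([
  [[1,0,0,-0.1,0,0,0],[1,0,0,-0.25,0,0,0],[1,0,0,-0.4,0,0,0],[1,0,0,-0.55,0,0,0],[1,0,0,-0.7,0,0,0],[1,0,0,-0.85,0,0,0],[1,0,0,-1.1,0,0,0],[1,0,0,-1.5,0,0,0],[1,0,0,-2,0,0,0],[1,0,0,-2.6,0,0,0],[1,0,0,-3,0,0,0],[1,0,0,-3,0,0,0]],
])

```text
clock: 16.28
position: [0.5565, 0.0204, 0.1646]
eef_rot: [3.141, 0.004, 2.893]
force: [-0.3, 0.2, -0.4]
grip_width: 0.0095
gripper_force: 30.0
```

```bash
python3 - <<'E'
from h import *
st();shot('a7',crop=(215,140,345,270),k=4)
im=cv2.imread('pics/a7.png')
f=bot.grab_frame('top');t=cv2.resize(f['frame'][150:240,230:330],None,fx=2.5,fy=2.5);o=np.zeros((600,800,3),np.uint8);o[:520,:520]=im;o[:t.shape[0],530:530+t.shape[1]]=t
cv2.imwrite('pics/a7.png',o)
s=bot.sense();plan([.443,-.2967,.20],s['eef_rot'][2])
E
```

```text
('clock', 16.2833) ('position', [0.5565, 0.0204, 0.1646]) ('eef_rot', [3.1407, 0.0037, 2.8929]) ('force', [-0.3083, 0.1579, -0.4047]) ('wrist_torque', [-0.0242, -0.0167, -0.0216]) ('grip_width', 0.0095) ('gripper_force', 29.9998)
shift [  1.23  -13.401  -1.55 ] turn [-0.004 -0.016  0.   ]
```

View pics/a7.png

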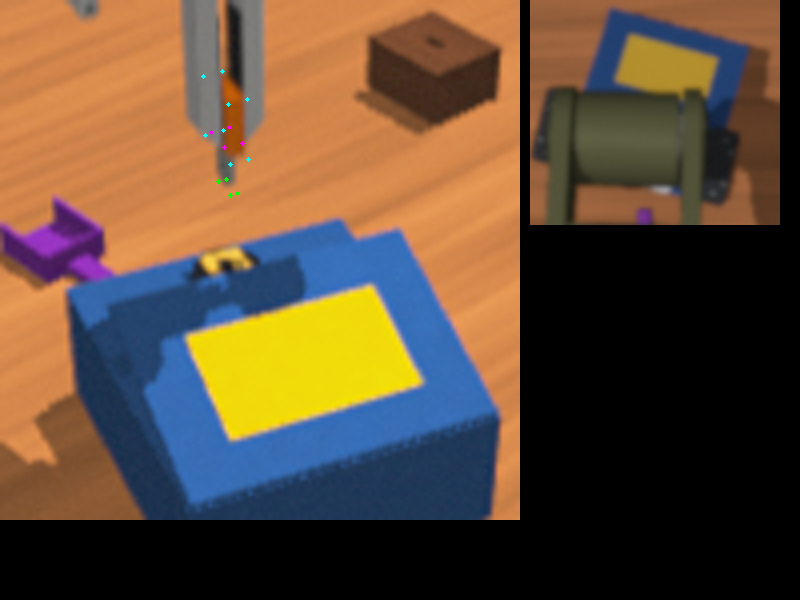

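The key is out with the lid up and the stand empty, and the key hangs at (230,150) in the crop. That was my last picture, so I go by numbers from here. Next is a hover over the dish, with the tool tilted 40° so the key lies down gently.

```bash
cat >> h.py <<'E'
def plan2(p,s=None,yaw=2.55,tilt=-40):
    s=s or bot.sense();R0=Ro.from_euler('xyz',s['eef_rot']);R1=Ro.from_euler('xyz',[np.pi,0,yaw])*Ro.from_rotvec([0,tilt,0],degrees=True)
    print('shift',np.round(R0.inv().apply(np.array(p)-s['position'])/.025,3),'turn',np.round((R0.inv()*R1).as_rotvec(degrees=True)/5,3),'toolz',R1.apply([0,0,1]))
E
python3 - <<'E'
from h import *
st();plan2([.4423,-.2972,.15]);plan2([.4423,-.2972,.2],tilt=0)
E
```

```text
('clock', 16.5333) ('position', [0.5552, 0.0204, 0.1611]) ('eef_rot', [-3.1413, -0.0014, 2.8929]) ('force', [1.0811, -0.2749, -1.4146]) ('wrist_torque', [0.0177, 0.0191, -0.0236]) ('grip_width', 0.01) ('gripper_force', 29.9998)
shift [  1.25  -13.426   0.45 ] turn [ 1.365 -7.935  3.77 ] toolz [ 0.53354813 -0.35847218 -0.76604444]
shift [  1.252 -13.427  -1.55 ] turn [-0.006 -0.015  3.929] toolz [ 6.82965579e-17  1.01652241e-16 -1.00000000e+00]
```

Straight across first, without tilt, then the tilt.

Call:
drive_tool([
  [[1,0.1,-0.8,0,0,0,0.3],[1,0.2,-2,0,0,0,0.6],[1,0.3,-3.3,0,0,0,1],[1,0.45,-4.7,0,0,0,1.4],[1,0.6,-6.1,0,0,0,1.8],[1,0.7,-7.5,0,0,0,2.2],[1,0.8,-8.9,0,0,0,2.6],[1,0.95,-10.2,0,0,0,3],[1,1.1,-11.5,0,0,0,3.4],[1,1.2,-12.6,0,0,0,3.7],[1,1.25,-13.427,0,0,0,3.929],[1,1.25,-13.427,0,0,0,3.929]],
])

```text
clock: 17.53
position: [0.4412, -0.3, 0.1612]
eef_rot: [-3.141, -0.001, 2.546]
force: [0.1, 0.3, 0.0]
grip_width: 0.0099
gripper_force: 30.0
```

Call:
drive_tool([
  [[1,0,0,0,0,-0.8,0],[1,0,0,0,0,-2,0],[1,0,0,0,0,-3.2,0],[1,0,0,0,0,-4.4,0],[1,0,0,0,0,-5.6,0],[1,0,0,0,0,-6.8,0],[1,0,0,0,0,-7.6,0],[1,0,0,0,0,-8,0],[1,0,0,0,0,-8,0],[1,0,0,0,0,-8,0],[1,0,0,0,0,-8,0],[1,0,0,0,0,-8,0]],
])

```text
clock: 18.53
position: [0.4431, -0.2973, 0.1622]
eef_rot: [3.142, 0.698, 2.55]
force: [0.6, 1.4, 0.2]
grip_width: 0.0096
gripper_force: 30.0
```

```bash
python3 - <<'E'
from h import *
st();plan2([.4423,-.2972,.0356])
# dish re-check from scene; key blob
f=bot.grab_frame('scene');np.save('pics/s8.npy',f,allow_pickle=True)
h=cv2.cvtColor(f['frame'],cv2.COLOR_BGR2HSV);m=cv2.inRange(h,(3,190,90),(20,255,255))
n,l,s,c=cv2.connectedComponentsWithStats(m[150:300,40:200]);print([(a.tolist(),np.round(b+[40,150],1).tolist()) for a,b in zip(s,c) if a[4]>15][1:6])
ss=bot.sense();R=Ro.from_euler('xyz',ss['eef_rot']);print(proj(f,ss['position']+R.apply([[0,0,-.0115],[0,0,.0295]])),proj(f,[[.4415,-.2966,.035]]))
E
```

```text
('clock', 18.5333) ('position', [0.4431, -0.2973, 0.1622]) ('eef_rot', [3.1415, 0.6976, 2.5504]) ('force', [0.5617, 1.4097, 0.1829]) ('wrist_torque', [0.1918, 0.2655, -0.02]) ('grip_width', 0.0096) ('gripper_force', 30.0001)
shift [ 3.274 -0.016  3.862] turn [ 0.003 -0.006  0.003] toolz [ 0.53354813 -0.35847218 -0.76604444]
[([46, 42, 11, 21, 119], [89.0, 202.4])]
[[ 91.29860213 202.96274457]
 [ 92.24575509 226.02414442]] [[109.27543476 261.33038763]]
```

Call:
drive_tool([
  [[1,0.4,0,0.47,0,0,0],[1,0.85,0,1,0,0,0],[1,1.3,0,1.53,0,0,0],[1,1.75,0,2.06,0,0,0],[1,2.15,0,2.54,0,0,0],[1,2.5,0,2.95,0,0,0],[1,2.8,0,3.3,0,0,0],[1,3,0,3.54,0,0,0],[1,3.15,0,3.72,0,0,0],[1,3.25,0,3.83,0,0,0],[1,3.25,0,3.83,0,0,0],[1,3.25,0,3.83,0,0,0]],
])

```text
clock: 19.58
position: [0.4493, -0.2937, 0.0508]
eef_rot: [-3.127, 0.676, 2.552]
force: [0.1, 0.4, 0.1]
grip_width: 0.01
gripper_force: 30.0
```

```bash
python3 - <<'E'
from h import *
st();s=bot.sense();R=Ro.from_euler('xyz',s['eef_rot'])
P=s['position']+R.apply([[-.007,0,.0295],[.007,0,.0295],[-.008,0,0],[0.008,0,0]]);print(P)
E
```

```text
('clock', 19.5833) ('position', [0.4493, -0.2937, 0.0508]) ('eef_rot', [-3.1265, 0.6757, 2.5517]) ('force', [0.097, 0.4438, 0.12]) ('wrist_torque', [0.2219, 0.3283, -0.0267]) ('grip_width', 0.01) ('gripper_force', 29.9999)
[[ 0.46888067 -0.30739408  0.03212154]
 [ 0.45980292 -0.30131694  0.02336581]
 [ 0.45444706 -0.29719616  0.0557631 ]
 [ 0.44407248 -0.29025086  0.04575656]]
```

It stopped short with no contact, so it is probably at a joint limit. I check the joints.

```bash
python3 - <<'E'
from h import *
print(np.round(bot.sense()['joint_positions'],3))
plan2([.446,-.2997,.0385],tilt=-20)
s=dict(eef_rot=(Ro.from_euler('xyz',[np.pi,0,2.55])*Ro.from_rotvec([0,-40,0],degrees=True)).as_euler('xyz'),position=np.array([.4427,-.2972,.0366]))
plan2([.446,-.2997,.0385],s,tilt=-20);plan2([.446,-.2997,.07],s,tilt=-20)
E
```

```text
[-0.663  0.261  2.182  0.927  0.038 -2.554]
shift [ 0.287 -0.265  0.402] turn [-0.162  3.742 -0.012] toolz [ 0.28389503 -0.19073906 -0.93969262]
shift [-0.176 -0.009  0.048] turn [-0.  4. -0.] toolz [ 0.28389503 -0.19073906 -0.93969262]
shift [-0.985 -0.009 -0.917] turn [-0.  4. -0.] toolz [ 0.28389503 -0.19073906 -0.93969262]
```

Joint 5 is near 0 (singular) and joint 6 is at its limit, so this tilt direction is wrong. I back out, then lean the other way, with the tip towards the robot.

Call:
drive_tool([
  [[1,-0.4,0,-0.47,0,0,0],[1,-0.8,0,-0.95,0,0,0],[1,-1.2,0,-1.43,0,0,0],[1,-1.6,0,-1.9,0,0,0],[1,-2,0,-2.36,0,1,0],[1,-2,0,-2.36,0,2,0],[1,-2,0,-2.36,0,3.2,0],[1,-2,0,-2.36,0,4.4,0],[1,-2,0,-2.36,0,5.6,0],[1,-2,0,-2.36,0,6.8,0],[1,-2,0,-2.36,0,8,0],[1,-2,0,-2.36,0,8,0]],
])

```text
clock: 20.58
position: [0.4519, -0.2954, 0.128]
eef_rot: [-3.129, -0.028, 2.54]
force: [-0.5, -0.8, -0.2]
grip_width: 0.0105
gripper_force: 30.0
```

```bash
python3 - <<'E'
from h import *
st();print(np.round(bot.sense()['joint_positions'],3))
u=np.array([.83,-.558,0]);c=np.array([.4415,-.2966,0])
for t in(35,):
    a=np.radians(t);p=c-.02*u+.0295*np.sin(a)*u;p[2]=.012+.0295*np.cos(a);q=p.copy();q[2]=.112;print(p);plan2(q,tilt=t)
E
```

```text
('clock', 20.5833) ('position', [0.4519, -0.2954, 0.128]) ('eef_rot', [-3.1295, -0.028, 2.5401]) ('force', [-0.4686, -0.8493, -0.214]) ('wrist_torque', [-0.022, -0.0838, 0.0195]) ('grip_width', 0.0105) ('gripper_force', 29.9999)
[-0.64   0.37   1.617 -0.014  1.182 -1.604]
[ 0.43894402 -0.29488164  0.03616499]
shift [ 0.419 -0.268  0.654] turn [-0.099  6.679 -0.149] toolz [-0.47609915  0.31987424 -0.81915204]
```

Call:
drive_tool([
  [[1,0,0,0,0,0,0],[1,0,0,0,0,1,0],[1,0,0,0,0,2.2,0],[1,0,0,0,0,3.4,0],[1,0,0,0,0,4.6,0],[1,0,0,0,0,5.8,0],[1,0,0,0,0,7,0],[1,0,0,0,0,7,0],[1,0,0,0,0,7,0],[1,0,0,0,0,7,0],[1,0,0,0,0,7,0]],
])

```text
clock: 21.5
position: [0.4512, -0.2943, 0.1288]
eef_rot: [-3.128, -0.629, 2.533]
force: [-0.0, 0.7, 0.0]
grip_width: 0.0099
gripper_force: 30.0
```

```bash
python3 - <<'E'
from h import *
st();print(np.round(bot.sense()['joint_positions'],3));plan2([.4389,-.2949,.0362],tilt=35)
E
```

```text
('clock', 21.5) ('position', [0.4512, -0.2943, 0.1288]) ('eef_rot', [-3.1281, -0.629, 2.5325]) ('force', [-0.0142, 0.7013, 0.0474]) ('wrist_torque', [-0.2106, -0.2432, 0.0289]) ('grip_width', 0.0099) ('gripper_force', 30.0)
[-0.632  0.745  1.16  -0.028  1.865 -1.598]
shift [-1.866 -0.259  3.228] turn [-0.038 -0.209 -0.162] toolz [-0.47609915  0.31987424 -0.81915204]
```

Call:
drive_tool([
  [[1,-0.3,-0.05,0.5,0,0,0],[1,-0.6,-0.1,1,0,-0.1,-0.1],[1,-0.9,-0.15,1.5,0,-0.2,-0.16],[1,-1.15,-0.2,2,0,-0.2,-0.16],[1,-1.4,-0.25,2.4,0,-0.2,-0.16],[1,-1.6,-0.26,2.75,0,-0.2,-0.16],[1,-1.73,-0.26,3,0,-0.2,-0.16],[1,-1.82,-0.26,3.15,0,-0.2,-0.16],[1,-1.866,-0.26,3.228,0,-0.2,-0.16],[1,-1.866,-0.26,3.228,0,-0.2,-0.16],[1,-1.866,-0.26,3.228,0,-0.2,-0.16],[1,-1.866,-0.26,3.228,0,-0.2,-0.16]],
])

```text
clock: 22.5
position: [0.4388, -0.2948, 0.0355]
eef_rot: [-3.138, -0.616, 2.55]
force: [-0.4, -0.0, -0.0]
grip_width: 0.0096
gripper_force: 30.0
```

```bash
python3 - <<'E'
from h import *
st();s=bot.sense();R=Ro.from_euler('xyz',s['eef_rot'])
print(np.round(s['position']+R.apply([[-.007,0,.0295],[.007,0,.0295],[-.008,0,0],[0.008,0,0]]),4).tolist())
f=bot.grab_frame('scene')
h=cv2.cvtColor(f['frame'],cv2.COLOR_BGR2HSV);m=cv2.inRange(h,(3,190,90),(20,255,255))
n,l,q,c=cv2.connectedComponentsWithStats(m[200:300,60:165]);print([(a.tolist(),np.round(b+[60,200],1).tolist()) for a,b in zip(q,c) if 15<a[4]<800])
print(proj(f,s['position']+R.apply([[0,0,-.0115],[0,0,.0295]])),proj(f,[[.4415,-.2966,.035]]))
E
```

```text
('clock', 22.5) ('position', [0.4388, -0.2948, 0.0355]) ('eef_rot', [-3.1385, -0.6157, 2.5499]) ('force', [-0.4361, -0.0077, -0.0002]) ('wrist_torque', [-0.1432, -0.2593, 0.0054]) ('grip_width', 0.0096) ('gripper_force', 29.9999)
[[0.4294, -0.2885, 0.0074], [0.4199, -0.2822, 0.0155], [0.4442, -0.2984, 0.0309], [0.4334, -0.2911, 0.0401]]
[]
[[107.64133012 258.79408513]
 [114.36761278 262.98802458]] [[109.27543476 261.33038763]]
```

The tip is about 2–3 mm above the dish floor with the key leaning. I open partway.

Call:
drive_tool([
  [[0.7,0,0,0,0,0,0],[0.6,0,0,0,0,0,0],[0.5,0,0,0,0,0,0],[0.4,0,0,0,0,0,0],[0.3,0,0,0,0,0,0],[0.3,0,0,0,0,0,0],[0.3,0,0,0,0,0,0],[0.3,0,0,0,0,0,0]],
])

```text
clock: 23.22
position: [0.4386, -0.2946, 0.0351]
eef_rot: [-3.139, -0.617, 2.55]
force: [-0.6, 0.6, 0.2]
grip_width: 0.0331
gripper_force: 0.0
```

Call:
drive_tool([
  [[0.3,0,0,-0.2,0,0,0],[0.3,0,0,-0.5,0,0,0],[0.3,0,0,-0.9,0,0,0],[0.3,0,0,-1.4,0,0,0],[0.3,0,0,-2,0,0,0],[0.3,0,0,-2.8,0,0,0],[0.3,0,0,-3.7,0,0,0],[0.3,0,0,-4.6,0,0,0],[0.3,0,0,-5.4,0,0,0],[0.3,0,0,-6,0,0,0],[0.3,0,0,-6,0,0,0],[0.3,0,0,-6,0,0,0]],
])

```text
clock: 24.22
position: [0.511, -0.3428, 0.1576]
eef_rot: [-3.138, -0.615, 2.55]
force: [0.3, -0.4, -0.4]
grip_width: 0.0333
gripper_force: 0.0
```

```bash
cat > chk.py <<'E'
from h import *
st();print(np.round(bot.sense()['joint_positions'],3))
for n,bx in(('scene',(60,225,165,300)),('top',(345,210,435,295))):
    f=bot.grab_frame(n);np.save(f'pics/fin_{n}.npy',f,allow_pickle=True);x0,y0,x1,y1=bx
    h=cv2.cvtColor(f['frame'],cv2.COLOR_BGR2HSV)[y0:y1,x0:x1]
    l=cv2.inRange(h,(0,0,90),(180,90,255));c,_=cv2.findContours(l,0,2);c=max(c,key=cv2.contourArea);hull=cv2.convexHull(c)
    p=onz(f,c.reshape(-1,2)+[x0,y0],.035)[:,:2].astype(np.float32);print(n,'dish',cv2.fitEllipse(p))
    M=np.zeros(l.shape,np.uint8);cv2.fillConvexPoly(M,hull,255);M=cv2.erode(M,np.ones((5,5)))
    o=cv2.inRange(h,(3,130,70),(22,255,255))&M;k=np.argwhere(o)[:,::-1]+[x0,y0]
    if len(k)>5:
        r=cv2.minAreaRect(k.astype(np.float32));print('orange',len(k),r,onz(f,[k.mean(0)],.012),onz(f,cv2.boxPoints(r),.012).round(3).tolist())
E
python3 chk.py
```

```text
('clock', 24.2167) ('position', [0.511, -0.3428, 0.1576]) ('eef_rot', [-3.1385, -0.6154, 2.5499]) ('force', [0.3049, -0.4349, -0.4023]) ('wrist_torque', [-0.1612, -0.2056, 0.0312]) ('grip_width', 0.0333) ('gripper_force', 0.0)
[-0.637  0.905  0.809 -0.033  2.042 -1.623]
scene dish ((0.4373239278793335, -0.2964423596858978), (0.14695799350738525, 0.16762758791446686), 83.64940643310547)
orange 232 ((98.3302001953125, 253.59432983398438), (39.14775848388672, 54.806861877441406), 15.945395469665527) [[ 0.40877254 -0.29456081  0.012     ]] [[0.403, -0.363, 0.012], [0.253, -0.281, 0.012], [0.346, -0.23, 0.012], [0.479, -0.317, 0.012]]
top dish ((0.4577297270298004, -0.2711487412452698), (0.0834154561161995, 0.16593196988105774), 55.63961410522461)
orange 26 ((391.7691955566406, 244.3461456298828), (2.2188007831573486, 10.816654205322266), 33.690067291259766) [[ 0.46108064 -0.31251631  0.012     ]] [[0.45, -0.301, 0.012], [0.475, -0.318, 0.012], [0.472, -0.324, 0.012], [0.446, -0.306, 0.012]]
```

```bash
python3 -c "
from h import *
plan2([.40,-.02,.30],tilt=0)"
```

```text
shift [12.171  8.243  1.59 ] turn [-0.033 -7.082  0.011] toolz [ 6.82965579e-17  1.01652241e-16 -1.00000000e+00]
```

Call:
drive_tool([
  [[0.3,1,0.7,0.13,0,-0.6,0],[0.3,2,1.4,0.26,0,-1.2,0],[0.3,3,2.1,0.4,0,-1.8,0],[0.3,4.1,2.8,0.53,0,-2.4,0],[0.3,5.2,3.5,0.67,0,-3,0],[0.3,6.3,4.2,0.8,0,-3.6,0],[0.3,7.4,5,0.95,0,-4.2,0],[0.3,8.5,5.7,1.1,0,-5,0],[0.3,9.6,6.5,1.25,0,-5.8,0],[0.3,10.8,7.3,1.4,0,-6.5,0],[0.3,11.7,7.9,1.5,0,-7,0],[0.3,12.17,8.24,1.59,0,-7.08,0]],
])

```text
clock: 25.32
position: [0.3985, -0.0181, 0.3017]
eef_rot: [-3.141, 0.006, 2.553]
force: [-0.0, -0.6, 0.5]
grip_width: 0.033
gripper_force: 0.0
```

Call:
drive_tool([
  [[0.3,0,0,0,0,0,0],[0.3,0,0,0,0,0,0],[0.3,0,0,0,0,0,0],[0.3,0,0,0,0,0,0]],
])

```text
clock: 25.65
position: [0.4002, -0.021, 0.2995]
eef_rot: [-3.138, -0.001, 2.551]
force: [-0.6, 0.1, -0.3]
grip_width: 0.0329
gripper_force: 0.0
```

```bash
python3 chk.py; python3 - <<'E'
from h import *
f=np.load('pics/fin_scene.npy',allow_pickle=True).item()
h=cv2.cvtColor(f['frame'],cv2.COLOR_BGR2HSV);m=cv2.inRange(h,(18,100,60),(35,255,255))[190:220,250:295]
n,l,s,c=cv2.connectedComponentsWithStats(m);print(s[1:],c[1:]+[250,190])
E
```

```text
('clock', 25.65) ('position', [0.4002, -0.021, 0.2995]) ('eef_rot', [-3.1382, -0.0006, 2.5506]) ('force', [-0.594, 0.0946, -0.2536]) ('wrist_torque', [-0.0245, -0.0005, -0.0198]) ('grip_width', 0.0329) ('gripper_force', 0.0)
[-0.142 -0.103  1.746 -0.003  1.501 -1.122]
scene dish ((0.44171687960624695, -0.29605934023857117), (0.1483565717935562, 0.15472908318042755), 74.88153076171875)
orange 138 ((107.5, 274.5), (19.0, 9.0), 90.0) [[ 0.44766587 -0.30858802  0.012     ]] [[0.416, -0.305, 0.012], [0.428, -0.291, 0.012], [0.479, -0.312, 0.012], [0.468, -0.325, 0.012]]
top dish ((0.4406364858150482, -0.29591259360313416), (0.14990034699440002, 0.15267540514469147), 30.604759216308594)
orange 33 ((392.49993896484375, 244.49998474121094), (3.0508511066436768, 10.261953353881836), 33.6900634765625) [[ 0.46066359 -0.31414643  0.012     ]] [[0.451, -0.302, 0.012], [0.475, -0.319, 0.012], [0.47, -0.326, 0.012], [0.446, -0.31, 0.012]]
[[15 12 13  7 58]
 [28 25 17  5 47]] [[270.36206897 204.5862069 ]
 [288.34042553 217.78723404]]
```

The dish hasn't moved. Seen from above, the bow lies about 46 mm from where the tip was released, so the key has toppled. I check its height with both views before handing in.

```bash
python3 - <<'E'
from h import *
S,T=[np.load(f'pics/fin_{n}.npy',allow_pickle=True).item() for n in('scene','top')]
h=cv2.cvtColor(S['frame'],cv2.COLOR_BGR2HSV)[235:300,65:155]
B0=np.load('pics/scene0.npy',allow_pickle=True).item()['frame'][235:300,65:155].astype(int)
d=np.abs(S['frame'][235:300,65:155].astype(int)-B0).sum(2);m=((d>60)*255).astype(np.uint8)
n,l,s,c=cv2.connectedComponentsWithStats(m);print('diff',[(a.tolist(),(b+[65,235]).round(1).tolist()) for a,b in zip(s[1:],c[1:]) if a[4]>5])
o=cv2.inRange(h,(5,150,80),(22,255,255))&m
k=np.argwhere(o)[:,::-1]+[65,235];print('orange',len(k),k.mean(0),k.min(0),k.max(0))
print(tri(S,k.mean(0),T,(392.5,244.5)))
u=np.array([.83,-.558,0])
b=np.array([.461,-.314,0])
# corners of bow for two hypotheses
v=np.array([.558,.83,0])
for nm,hz,wy,zs in(('on edge',.017,.005,(.005,.035)),('upright',.015,.005,(.029,.063))):
    P=[b+a*u*hz+e*v*wy+[0,0,z] for a in(-1,1) for e in(-1,1) for z in zs];q=proj(S,P);print(nm,q.min(0),q.max(0),q.mean(0))
a=T['frame'][235:262,378:402].astype(int);print((a[...,2]-a[...,0]))
E
```

```text
diff [([10, 0, 80, 36, 627], [124.1, 244.1]), ([37, 26, 13, 26, 240], [108.3, 273.4])]
orange 604 [121.64403974 250.63576159] [ 75 235] [154 284]
(array([ 0.46811872, -0.28695366,  0.07545302]), np.float64(0.02550408160695725))
on edge [ 99.43940786 264.43600941] [112.74651442 288.59371957] [106.22204473 276.48566378]
upright [ 95.73515309 254.39021912] [109.52879551 278.94323375] [102.76593761 266.63332673]
[[-10 -10  -9  -8  -7  -7  -7  -6  -5  -5  -6  -4  -5  -6  -6  -7  -8  -9
  -10 -10 -12 -13 -14 -14]
 [-10  -9  -8  -7  -6  -6  -6  -5  -5  -4  -4  -4  -5  -5  -5  -5  -5  -7
   -8  -9 -10 -12 -12 -14]
 [ -8  -8  -7  -6  -6  -5  -5  -4  -5  -5  -4  -5  -4  -4  -3   0  -1  -2
   -6  -7  -8 -11 -12 -12]
 [ -8  -7  -6  -6  -5  -5  -4  -5  -5  -5  -4  -5  -4  -3   2   8  13   8
    1  -3  -7  -9  -9 -12]
 [ -6  -6  -6  -5  -5  -4  -4  -5  -5  -5  -5  -5  -3  -1   6  21  37  34
   19   4  -3  -6  -9 -11]
 [ -6  -5  -5  -6  -5  -5  -5  -5  -6  -6  -5  -5  -3   2  13  38  76  80
   51  19   2  -4  -7  -9]
 [ -6  -5  -5  -5  -5  -6  -5  -6  -5  -6  -5  -5  -1   6  24  67 104 110
   82  3
[... 1339 characters left out ...]
-4  -5  -5  -5  -4  -3  -1  -2  -4  -4  -4  -5  -5  -5  -5  -5  -6
   -7  -7  -5  -5  -5  -5]
 [ -5  -4  -5  -5  -5  -3  -3  -3  -4  -4  -5  -4  -4  -5  -5  -4  -6  -6
   -7  -5  -5  -4  -5  -5]
 [ -5  -5  -5  -4  -4  -5  -3  -5  -4  -4  -4  -5  -5  -5  -5  -5  -6  -7
   -7  -5  -4  -6  -4  -5]
 [ -5  -5  -5  -5  -4  -5  -5  -4  -5  -4  -5  -4  -4  -5  -5  -5  -6  -6
   -5  -5  -5  -5  -5  -5]
 [ -6  -5  -5  -4  -4  -4  -5  -5  -5  -4  -4  -4  -5  -5  -6  -7  -7  -6
   -5  -5  -5  -5  -5  -5]
 [ -7  -7  -6  -5  -5  -5  -5  -5  -4  -5  -4  -6  -5  -5  -7  -7  -6  -6
   -6  -5  -6  -5  -5  -6]
 [ -9  -8  -7  -6  -6  -5  -5  -4  -4  -5  -5  -5  -6  -6  -7  -6  -6  -6
   -6  -6  -6  -6  -6  -7]]
```

Both views fit the key lying lengthwise on its edge, low inside the dish. Its position hasn't changed in 1.4 s, and the lid is open. I hand it in.

```bash
python3 -c "
from station import bot
print(bot.sign_off())"
```

```text
the job is handed in; nothing more can be done
None
```

I handed the job in at about 26 s: the key turned the lock to its stop (the lid sprang up), went back home and came out, and now lies inside the dish, resting on its narrow edge; while lowering it, joint 6 briefly read -2.554 against its -2.55 limit.

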